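Load a camera battery under the bay's spring flap

ROBOT

A 6-joint arm with a two-finger parallel gripper is mounted at the origin on the work surface. World frame = base frame: x ahead of the robot, y to its left, z up, the work surface at z = 0. Lengths are in mm, angles in rad, forces in N, time in s.
With the tool pointing down it reaches from about 400 to 825 mm from the base axis. Payload 7 kg.
Tool frame: the origin (TCP) lies at the very end of the fingers, on their centre line; the grasp point (between the pads) lies 19 mm behind it (manip.grip_depth is the distance from the TCP to the grasp point, in mm); z points along the fingers, y is the direction in which the jaws open and shut (so a half turn about z gives the same grasp; the last joint's range is limited). The gripper opens to 85 mm and grips with 20 to 120 N. Pads are 22 mm wide; open, the fingers measure 114 mm over their backs; the gripper's body (76 mm by 85 mm) begins 54 mm behind the grasp point. The pads swing forward as they close: fully open they stand 13 mm farther back than shut.
Start: joints at [1.549, 0.359, 0.012, 0, -1.224, -0.288], TCP at [205.795, 642.84, 231.302] pointing down, gripper open.
Joint ranges: [-3.07, 3.07], [-1.43, 2.12], [-1.02, 1.25], [-3.03, 1.67], [-3.05, -0], [-3.03, 3.03]. Speed limits (rad/s): [2.39, 2.39, 3.01, 3.14, 3.14, 3.14].

INTERFACE

Orientations are given as a 3x3 rotation matrix whose columns are the frame's x, y, z axes.
In Python, from workcell import manip, kin, snapshot, get_calibration, hand_in gives the robot as it stands. Calls block until the motion is done:
- manip.move_pose(position, orientation): joint-space move of the TCP to a pose.
- manip.move_l(position, rot=None, v=150, contact_N=None): straight line of the TCP; rot=None keeps the orientation; v is the mean speed in mm/s. With contact_N (N) it stops when the force on the tool has changed by that much, and returns True; else False.
- manip.goto_joints(angles): joint-space move.
- manip.command_gripper(opening, squeeze=None): finger opening in mm; squeeze is the grip in N (None keeps the last); returns when the fingers have stopped.
- manip.dwell(seconds).
- kin.inverse_kinematics(position, orientation): joint angles nearest the present ones, or None.
- manip.state(): the state.
- snapshot(name): name is "scene" or "top" or "wrist"; returns the picture (420x560x3 uint8, red, green, blue); there is no depth.
- get_calibration(name): a dict with "camera_matrix" (3x3 intrinsics, pixels), "cam_to_world" (4x4, takes a point from camera to world coordinates); the wrist camera has in their place "mount" (4x4, takes a point from camera to tool coordinates, whose origin is the TCP and whose axes are the flange's). Camera axes: x right, y down, z forward; pixel columns grow to the right and rows downward; lengths in mm; the calibration is good to about 2 mm. The wrist camera is an equidistant fisheye: a pixel r from the principal point sees the ray r / f radians off the axis. A picture is of the moment at which its call begins: read the wrist's pose just before it. get_calibration takes no time and is no camera call.
A pose or a line that the arm cannot do raises manip.IKError and nothing moves.
- hand_in(): hands the job in, once; it reports no verdict.
The state is a dict: "clock": time; "joint_positions": joint angles; "joint_velocities": joint speeds; "joint_efforts": joint torques, N m; "eef_pos": TCP position; "tcp_rot": TCP orientation; "ft_force": force on the tool from outside, world axes, zero at the start; "wrist_torque": the same for the moment, N m; "gripper_width": finger opening in mm.
Only numpy, scipy, OpenCV 4.12 (cv2) and the standard library are available. Lean on these libraries where they do the work, as an engineer would, in place of code of your own. Each camera call takes 0.05 s, during which the arm holds its last target. There are 200 camera calls.

TASK

Load the black camera battery into the white charging bay: press the long thumb plate of the spring flap down with one fingertip and keep it pressed so that the flap stays open, while the other fingertip pushes the battery along its lane and under the flap until it is fully home against the back of the bay. Then draw the pushing finger out and let the flap spring shut behind the battery. Only push the battery, never pinch or lift it, and leave the other things on the desk alone.

Things in the scene. Friction and masses are not known exactly. Their poses are not given: they have to be found in the camera images.
- bay: White charging bay fixed to the desk. Origin: on the lane's centreline at the doorway, at desk height; x runs along the lane into the bay (push direction), y towards hinge and thumb plate, z up. 4 mm base from x=-128 to 67 mm. For x<0 an open lane 33 mm wide between rails with tops 9 mm above the desk; for x>0 the bay, 33 mm wide inside, walls 25 mm high, back stop at x=55 mm.
- doorway (a point): On the floor of the lane at the doorway (bay x=0, y=0, 4 mm above the desk). When the flap is shut, its front skirt (bay x=0 to 3 mm, reaching down to 18 mm above the desk) bars the way; pushing the battery against it does not open it. The shut flap's roof is 28.5 mm above the desk.
- flap (a joint): Bare aluminium flap: 0 shut, 1.31 rad fully open (end stop). Hinge along bay x at y=23 mm, 16 mm above the desk. A spring shuts it (1 to 5 N at the thumb plate). The roof swings up towards +y; from 1.1 rad the doorway is clear for the battery and a finger. Fully open it stands between lane and thumb plate: upper edge 60 mm above the desk, lower side reaching 10 mm outside the hinge. Shuts by itself.
- thumb_plate (a point): Ribbed aluminium plate, one piece with the flap, 3 mm thick, 125 mm long (bay x=-113 to 12 mm, so also beside the open lane), 42 mm wide from the hinge outwards. This point: on the hinge line at bay x=0. Flap shut: it rises outwards at 60 degrees; pressed straight down to fully open: it slopes 15 degrees down and outwards. A fingertip can slide along it in bay x while holding it down.
- thumb_edge (a point): Middle of the thumb plate's free edge (flap shut: bay x=-50, y=44 mm, 52 mm above the desk; it goes down and outwards). Press straight down with the finger's inner side at bay y=36 to 41 mm (about 30 mm clear between the fingers). Fully open, that fingertip is about 14 mm above the desk, so the other finger, level with it and near bay y=0, can push the battery.
- battery_center (a point): Centre of the battery, half-way up. It starts lying in the open lane, roughly in line with it, 14 mm above the desk. Fully home against the back stop it is at bay x = 31 mm.
- battery: Black camera battery, a block 48 mm long (x), 28 mm wide (y), 20 mm tall (z), about 60 g; origin at the centre of its underside, which is 4 mm above the desk on the bay's base. Its x points along the lane towards the bay. Its rear face is 24 mm behind the centre.
- lens_cap: Bystander: loose black lens cap, 62 mm across, 9 mm thick, origin under its centre. Leave alone.
- switch_jar: Bystander: loose small clear jar with white cap, 48 mm across, 55 mm tall, origin under its centre. Leave alone.
- card_case: Bystander: loose grey memory card case, 60 x 42 x 14 mm, origin under its centre. Leave alone.
- spare_keycap: Bystander: loose cream keycap, 18 x 36 x 10 mm, origin under its centre. Leave alone.
There are look-alikes about, which are no part of the job. Leave any orange look-alike of the battery alone.

How it is judged (in metres and radians):
On the way, in this order (a step that is already met when the one before it is completed fails the run):
1. the flap is held open by a finger on the thumb plate while the battery is still outside (value of joint flap above 0.9 rad and contact force between the fingers and flap above 0.3 N and x of battery_center in the frame of bay below 0 m), for 0.2 s.
2. the battery is pushed fully home while a finger still holds the thumb plate down (value of joint flap above 0.9 rad and contact force between the fingers and flap above 0.3 N and x of battery_center in the frame of bay between 0.028 and 0.035 m and z of battery_center in the frame of bay below 0.018 m and angle between the x axis of battery and the x axis of bay, either way round below 0.2 rad), for 0.1 s.
At the end, for the whole second after the job is handed in: The battery lies flat and at rest in the bay within 3 mm of the back stop, and the flap is shut (below 0.08 rad) (x of battery_center in the frame of bay between 0.028 and 0.035 m and z of battery_center in the frame of bay below 0.018 m and angle between the x axis of battery and the x axis of bay, either way round below 0.2 rad and value of joint flap below 0.08 rad and linear speed of battery below 0.01 m/s); the robot touches nothing.
It fails at once if the battery is lifted (more than 12 mm) or tipped (more than 0.35 rad) (height (world z) of battery_center above 0.026 m or angle between battery's own z axis and vertical above 0.35 rad).
It fails at once if a bystander is moved more than 15 mm (distance of any of lens_cap, switch_jar, card_case, spare_keycap from where it was at the start of the episode above 0.015 m).
It also fails if it takes over 45 s, if anything falls off the work surface, if the arm or the gripper's body presses on something with over 40 N, if the wrist force passes 120 N, or if a joint passes its speed limit or range.

## Working session

There is one attempt and no reset: what is moved stays moved. The work goes in short steps, each a Python script; the robot and the scene stay as the last script left them, time stands still between calls to the robot, and variables do not carry over. Pictures are saved under pics/ and viewed, about 8 in all and at most 12, crops included, and the job is handed in when it is done.

```bash
mkdir -p pics; ls
python3 - <<'E'
from workcell import *
import cv2
for n in("top","scene"):
    cv2.imwrite(f"pics/{n}0.png",cv2.resize(snapshot(n)[:,:,::-1],None,fx=1.42,fy=1.42,interpolation=cv2.INTER_CUBIC))
    c=get_calibration(n);print(n,c)
print(get_calibration("wrist"));print(manip.state())
E
```

```text
pics
top {'camera_matrix': array([[400.56028547,   0.        , 271.48788158],
       [  0.        , 400.56028547, 208.25269898],
       [  0.        ,   0.        ,   1.        ]]), 'cam_to_world': array([[ 1.88021329e-02, -9.96431053e-01,  8.22899563e-02,
         5.00786472e+02],
       [-9.99814183e-01, -1.90881889e-02, -2.69078939e-03,
         4.91933551e+01],
       [ 4.25195233e-03, -8.22240728e-02, -9.96604798e-01,
         8.32770880e+02],
       [ 0.00000000e+00,  0.00000000e+00,  0.00000000e+00,
         1.00000000e+00]])}
scene {'camera_matrix': array([[525.1271834 ,   0.        , 272.40580304],
       [  0.        , 525.1271834 , 210.56899151],
       [  0.        ,   0.        ,   1.        ]]), 'cam_to_world': array([[-6.38044883e-01,  6.49927735e-01, -4.12907576e-01,
         9.12731539e+02],
       [ 7.69908774e-01,  5.46703565e-01, -3.29174257e-01,
         3.41502387e+02],
       [ 1.17985649e-02, -5.27929116e-01, -8.49206478e-01,
         7.96359406e+02],
       [ 0.00000000e+00,  0.00000000e+00,  0.00000000e+00,
         1.00000000e+00]])}
{'camera_matrix': array
[... 610 characters left out ...]
       -1.22409784e+00, -2.88082153e-01]), 'joint_velocities': array([ 0.00118117, -0.00035329,  0.00187839, -0.00138543,  0.00019335,
        0.00179922]), 'joint_efforts': array([-2.53589744e-03, -5.84761870e+01,  2.94111997e+01,  6.95456788e+00,
       -3.11587188e-03,  3.65049559e-06]), 'eef_pos': array([205.66342951, 642.45189786, 230.44392027]), 'tcp_rot': array([[ 9.52367846e-01, -3.04951412e-01, -3.50246439e-04],
       [-3.04951592e-01, -9.52366719e-01, -1.46933564e-03],
       [ 1.14512926e-04,  1.50615623e-03, -9.99998859e-01]]), 'ft_force': array([0.58597026, 0.13104932, 0.26260684]), 'wrist_torque': array([0.02137265, 0.03561249, 0.00147518]), 'gripper_width': 85.62075692794225}
```

View pics/top0.png

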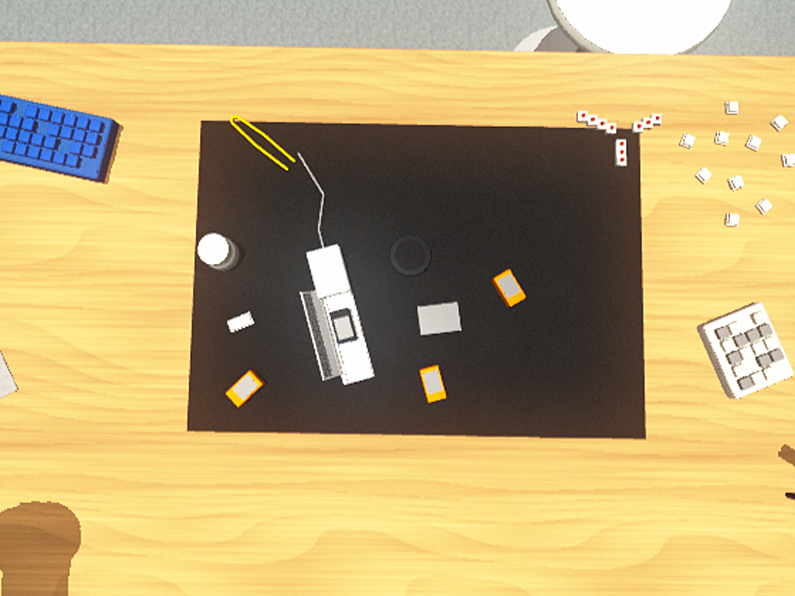

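View pics/scene0.png

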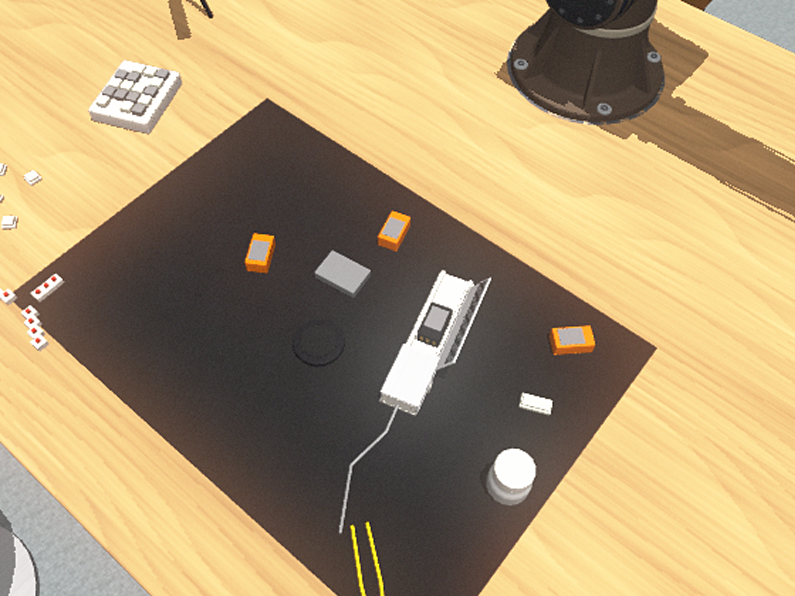

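Both views show the bay in the middle of the mat. In the top view the lane's entry end is at about (358,381) and the far end at (322,249), with the battery at (345,326). The thumb plate is on the world +y side. Next I estimate the pose and take a close wrist look.

```bash
cat > h.py <<'E'
from workcell import *
import numpy as np, cv2
def top(p,z,name="top"):
    c=get_calibration(name);K=c["camera_matrix"];T=c["cam_to_world"]
    d=T[:3,:3]@np.linalg.solve(K,[p[0],p[1],1]);o=T[:3,3]
    return o+d*(z-o[2])/d[2]
def wrist_ray(p,pos,R):
    c=get_calibration("wrist");K=c["camera_matrix"];M=c["mount"]
    q=(np.array(p,float)-K[:2,2])/K[0,0];r=np.linalg.norm(q)
    d=np.r_[q/r*np.sin(r),np.cos(r)] if r>0 else np.array([0,0,1.])
    return pos+R@M[:3,3],R@M[:3,:3]@d
def wrist(p,z,pos,R):
    o,d=wrist_ray(p,pos,R);return o+d*(z-o[2])/d[2]
def rotb(a):
    x=np.array([np.cos(a),np.sin(a),0]);z=np.array([0,0,-1.]);return np.c_[x,np.cross(z,x),z]
E
python3 - <<'E'
from h import *
s=1.42
a=(top((343/s,384/s),9)+top((373/s,377/s),9))/2; b=(top((306/s,252/s),25)+top((339/s,245/s),25))/2
print(a,b,np.linalg.norm((b-a)[:2])); an=np.arctan2(*(b-a)[1::-1]); print(an)
u=(b-a)/np.linalg.norm((b-a)[:2]);u[2]=0
O=a+128*u; print("O",O,"bat",top((345/s,327/s),24))
R=rotb(an); tgt=(O-40*u);tgt[2]=220
manip.move_pose(tgt,R); st=manip.state()
im=snapshot("wrist"); np.savez("w1.npz",im=im,p=st["eef_pos"],R=st["tcp_rot"])
print(st["eef_pos"],st["joint_positions"])
cv2.imwrite("pics/w1.png",cv2.resize(im[:,:,::-1],None,fx=1.42,fy=1.42,interpolation=cv2.INTER_CUBIC))
E
```

```text
[445.97759421  84.14152159   9.        ] [633.69282605 138.62753609  25.        ] 195.4628712609873
0.2824962101741355
O [568.9040074  119.82200562   9.        ] bat [521.90692604 103.68466823  24.        ]
[530.57295576 109.272298   220.00697192] [ 5.65016152e-01  1.47778468e-01 -2.99548606e-01 -1.42698951e-05
 -1.12332192e+00  1.28879120e+00]
```

View pics/w1.png

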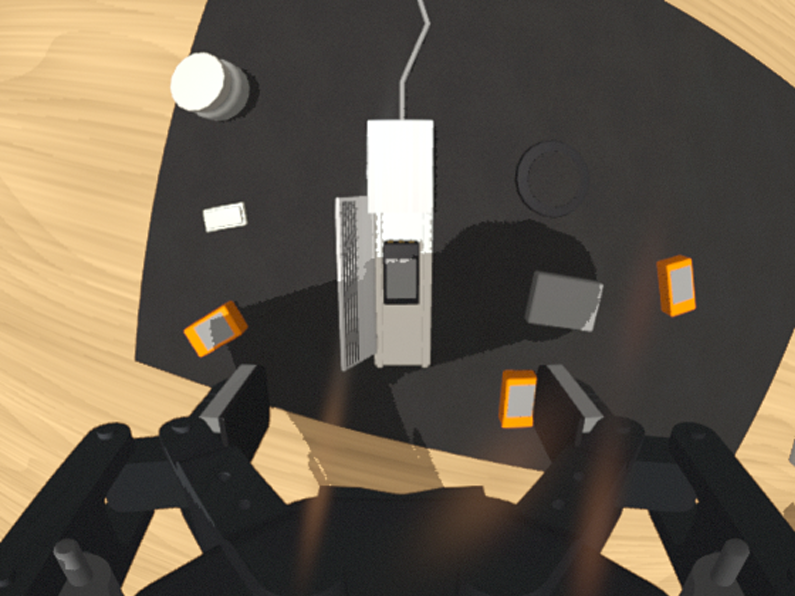

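The wrist view shows these features:
- lane entry corners at (375,366) and (431,366)
- bay back corners at (367,121) and (434,121)
- flap front edge at row 212
- battery top from (384,241) to (418,303)
- thumb plate free edge from (337,199) to (344,370)

Run:
```python
from h import *
d=np.load("w1.npz");s=1.42
O=np.array([568.9,119.8,0]);an=.2825
u=np.array([np.cos(an),np.sin(an),0]);v=np.array([-u[1],u[0],0])
for n,p,z in [("entryL",(375,366),9),("entryR",(431,366),9),("backL",(367,121),28.5),("backR",(434,121),28.5),("skirtL",(368,212),28.5),("skirtR",(433,212),28.5),("batRL",(384,303),24),("batRR",(418,303),24),("batFL",(384,241),24),("batFR",(419,241),24),("edge-113",(344,370),52),("edge12",(337,199),52)]:
    w=wrist((p[0]/s,p[1]/s),z,d["p"],d["R"]);print(n,w.round(1),"bay",round((w-O)@u,1),round((w-O)@v,1))
```

```text
entryL [440.6 105.1   9. ] bay -127.3 21.7
entryR [453.6  60.4   9. ] bay -127.3 -24.9
backL [626.3 161.9  28.5] bay 66.9 24.4
backR [639.6 116.1  28.5] bay 66.9 -23.3
skirtL [562.9 143.   28.5] bay 0.7 24.0
skirtR [576.   98.   28.5] bay 0.7 -22.9
batRL [499.3 113.2  24. ] bay -68.7 13.0
batRR [506.5  88.3  24. ] bay -68.7 -12.8
batFL [545.  126.1  24. ] bay -21.2 12.7
batFR [552.2 101.3  24. ] bay -21.2 -13.1
edge-113 [449.5 128.9  52. ] bay -112.1 42.0
edge12 [567.9 164.5  52. ] bay 11.5 43.2
```

Everything matches the given dimensions to within 2 mm, and the battery rear is at bay x≈-69. Next I set the opening, hover behind the battery, then press down under force watch.

```bash
cat >> h.py <<'E'
AN=.286;O=np.array([569.1,119.9,0]);U=np.array([np.cos(AN),np.sin(AN),0]);V=np.array([-U[1],U[0],0]);R0=rotb(AN)
def B(x,y,z): return O+x*U+y*V+np.array([0,0,z])
def inbay(p): d=np.array(p)-O; return np.round([d@U,d@V,d[2]],1)
E
python3 - <<'E'
from h import *
manip.command_gripper(30)
manip.move_pose(B(-88,23.5,120),R0)
manip.move_l(B(-88,23.5,72),v=100)
st=manip.state();print(inbay(st["eef_pos"]),st["gripper_width"],st["ft_force"],st["clock"])
im=snapshot("wrist");cv2.imwrite("pics/w2.png",cv2.resize(im[:,:,::-1],None,fx=1.42,fy=1.42,interpolation=cv2.INTER_CUBIC))
E
```

```text
[-87.2  23.5  72.6] 29.863273678637455 [0.39297102 0.20925713 0.49555727] 4.1167
```

View pics/w2.png

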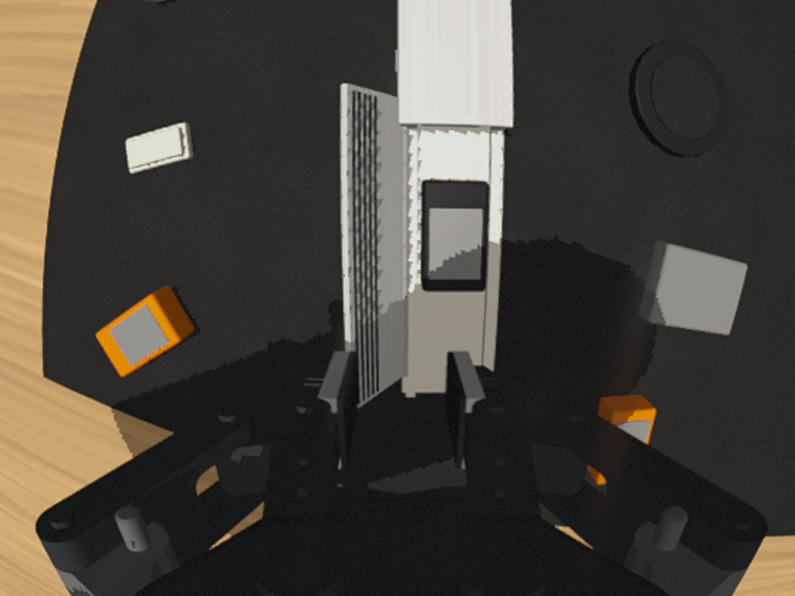

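The fingertips sit at (342,360) over the thumb plate edge and (465,360) behind the battery, in line with the lane. Pressing down now.

Run:
```python
from h import *
for z in (52,44,36,28,22,18,15,12,10):
    hit=manip.move_l(B(-88,23.5,z),v=60,contact_N=9)
    st=manip.state();print(z,hit,inbay(st["eef_pos"]),st["ft_force"].round(1),st["clock"])
    if hit: break
im=snapshot("wrist");cv2.imwrite("pics/w3.png",cv2.resize(im[:,:,::-1],None,fx=1.42,fy=1.42,interpolation=cv2.INTER_CUBIC))
```

```text
52 True [-87.8  24.4  51.2] [-4.7  3.8  9.6] 4.575
```

View pics/w3.png

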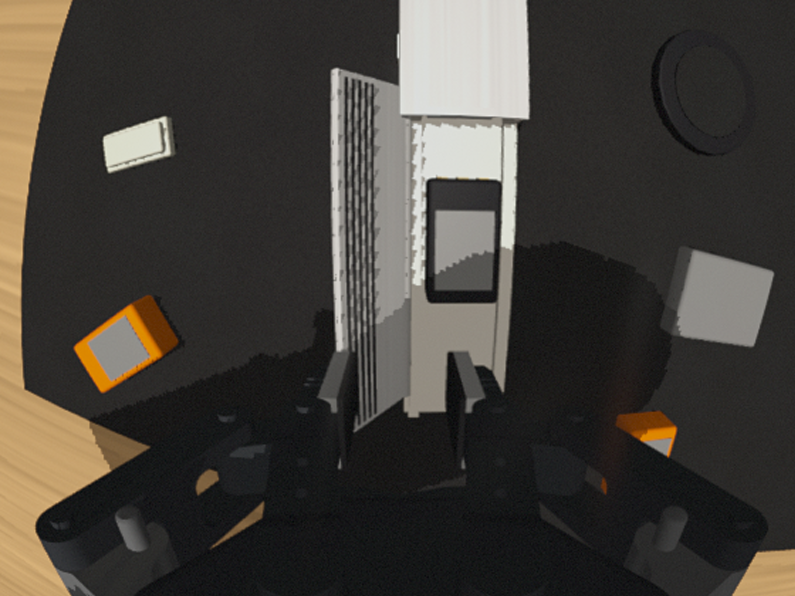

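First contact came at the expected edge height (51 mm). The sideways force is friction from the edge moving outward. I'll continue slowly with a slightly higher stop threshold.

Run:
```python
from h import *
for z in (48,44,38,32,26,22,19,17,15,13,11):
    hit=manip.move_l(B(-88,23.5,z),v=35,contact_N=14)
    st=manip.state();print(z,hit,inbay(st["eef_pos"]),st["ft_force"].round(1),st["clock"])
    if hit: break
im=snapshot("wrist");cv2.imwrite("pics/w4.png",cv2.resize(im[:,:,::-1],None,fx=1.42,fy=1.42,interpolation=cv2.INTER_CUBIC))
```

```text
48 False [-87.7  24.1  48. ] [ 0.  -0.3  1.1] 4.875
44 False [-88.5  23.1  43.3] [-0.7 -0.6  0.9] 5.1417
38 False [-88.3  23.3  37.6] [ 0.6 -0.1  0.1] 5.4667
32 False [-88.1  23.5  31.8] [ 1.5 -1.5  1. ] 5.7917
26 False [-88.   23.5  25.8] [ 1.3 -0.2  1.5] 6.1167
22 False [-87.9  23.6  21.9] [1.1 0.2 1.4] 6.3833
19 False [-87.9  23.6  18.9] [0.7 0.8 1.6] 6.6333
17 False [-87.9  23.6  17. ] [0.7 2.  2.2] 6.8833
15 False [-87.9  23.6  15. ] [-1.2  2.1  2.1] 7.1333
13 False [-87.9  23.5  12.9] [0.2 1.6 3.7] 7.3833
11 False [-87.7  23.5  11.7] [-2.5  1.3 14.3] 7.6333
```

View pics/w4.png

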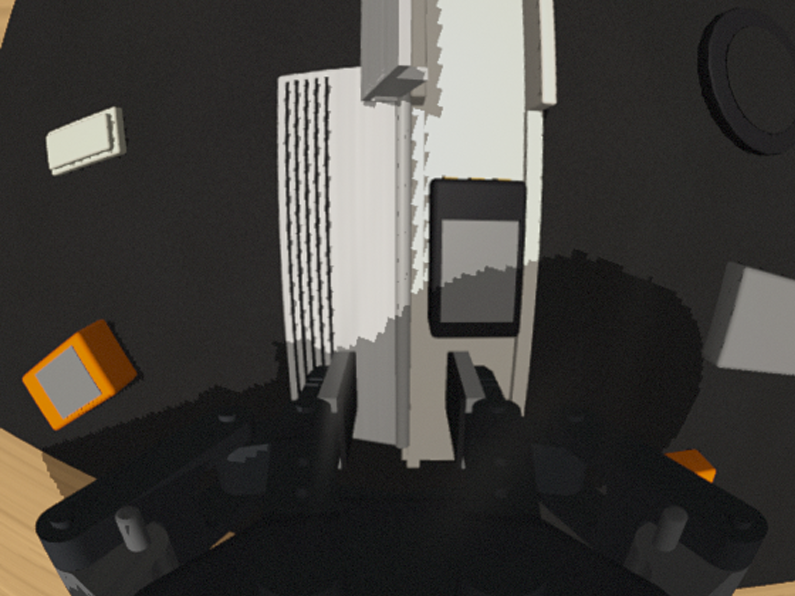

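The flap stands fully open (its roof is upright at (390,50)) and the pusher is in the lane behind the battery's rear edge at row 335. The end stop was felt at about z=12 mm. Now I push, sliding along the plate.

Run:
```python
from h import *
manip.move_l(B(-88,23.5,12.3),v=20);print(manip.state()["ft_force"].round(1))
for x in (-78,-60,-40,-20,-12,-8,-6,-4,-2):
    hit=manip.move_l(B(x,23.5,12.3),v=40 if x<-15 else 15,contact_N=12)
    st=manip.state();print(x,hit,inbay(st["eef_pos"]),st["ft_force"].round(1),st["clock"])
    if hit: break
im=snapshot("wrist");cv2.imwrite("pics/w5.png",cv2.resize(im[:,:,::-1],None,fx=1.42,fy=1.42,interpolation=cv2.INTER_CUBIC))
```

```text
[-0.1  0.8  5.8]
-78 True [-82.9  23.1  12.2] [-2.5  0.4 10.1] 8.1917
```

View pics/w5.png

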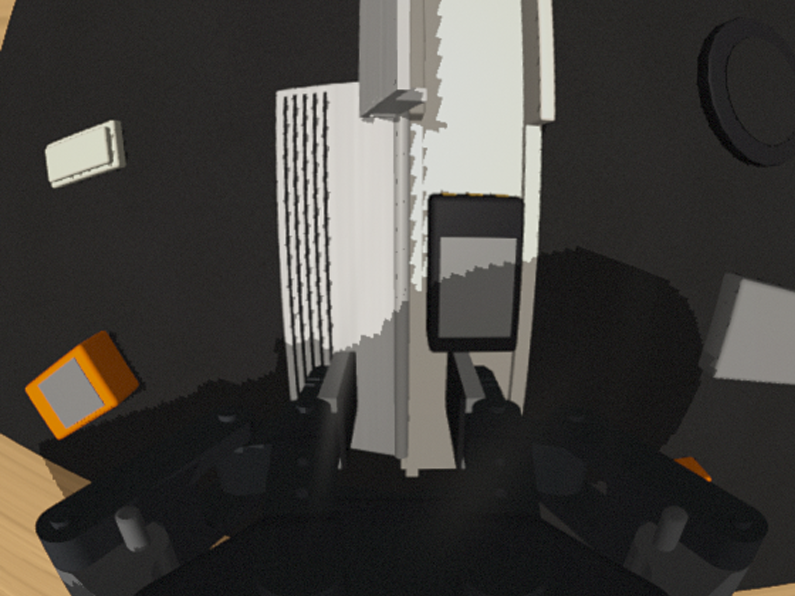

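That was only a force transient; the finger is just short of the battery (rear edge at row 350). I continue slightly higher, checking the axial force after each step.

Run:
```python
from h import *
manip.move_l(B(-83,23.5,12.8),v=20);print(manip.state()["ft_force"].round(1))
for x in (-78,-70,-60,-50,-40,-30,-20,-14,-10,-8,-6,-5,-4,-3):
    hit=manip.move_l(B(x,23.5,12.8),v=30 if x<-15 else 12,contact_N=25)
    st=manip.state();f=st["ft_force"];print(x,hit,inbay(st["eef_pos"]),"axial",round(f@U,1),round(f@V,1),round(f[2],1),st["clock"])
    if hit or (x>-12 and f@U<-9): break
im=snapshot("wrist");cv2.imwrite("pics/w6.png",cv2.resize(im[:,:,::-1],None,fx=1.42,fy=1.42,interpolation=cv2.INTER_CUBIC))
```

```text
[ 0.4 -0.9  3.9]
-78 False [-79.5  23.1  12.4] axial -5.0 1.9 9.4 8.8083
-70 False [-71.8  23.1  12.4] axial -4.9 1.6 9.2 9.225
-60 False [-61.9  23.2  12.4] axial -6.4 2.5 10.1 9.7083
-50 False [-52.   23.2  12.4] axial -5.9 2.7 10.0 10.1917
-40 False [-42.   23.2  12.4] axial -5.8 1.8 10.8 10.675
-30 False [-32.   23.2  12.4] axial -5.5 1.4 9.4 11.1583
-20 False [-22.1  23.3  12.5] axial -6.2 2.2 10.9 11.6417
-14 False [-16.6  23.3  12.4] axial -7.7 2.9 11.6 12.2917
-10 False [-12.6  23.3  12.4] axial -6.9 2.5 10.2 12.775
-8 False [-10.4  23.3  12.4] axial -7.4 3.0 11.4 13.0917
-6 False [-8.5 23.3 12.4] axial -8.0 3.3 11.7 13.4083
-5 False [-7.6 23.3 12.4] axial -8.0 3.5 12.1 13.6583
-4 False [-6.7 23.3 12.4] axial -7.3 2.2 11.6 13.9083
-3 False [-5.7 23.3 12.4] axial -9.0 1.7 11.8 14.1583
```

View pics/w6.png

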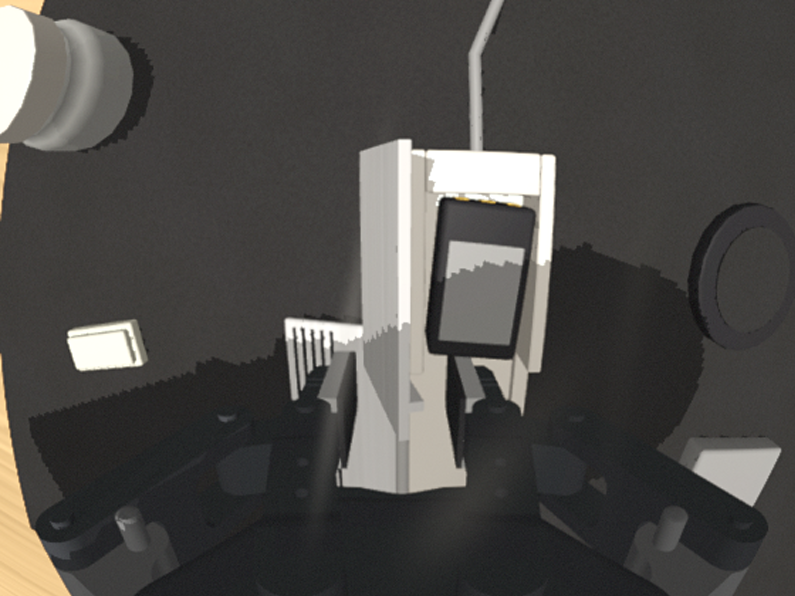

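The battery is nearly home: its front edge is at about row 200, with the stop at row 193. It is skewed by about 5°, which is allowed, and the left front corner leads, so the stop will square it. I keep pushing until firm resistance, with a lighter down-press.

Run:
```python
from h import *
for x in (-2,-1,0,1,2,3,4,5,6):
    hit=manip.move_l(B(x,23.5,13),v=10,contact_N=25)
    st=manip.state();f=st["ft_force"];print(x,hit,inbay(st["eef_pos"]),"axial",round(f@U,1),round(f@V,1),round(f[2],1),st["clock"])
    if hit or f@U<-17: break
manip.dwell(.4)
im=snapshot("wrist");cv2.imwrite("pics/w7.png",cv2.resize(im[:,:,::-1],None,fx=1.42,fy=1.42,interpolation=cv2.INTER_CUBIC))
st=manip.state();f=st["ft_force"];print(inbay(st["eef_pos"]),f@U,f[2])
```

```text
-2 False [-4.3 23.3 12.5] axial -6.5 2.7 9.6 14.4583
-1 False [-4.  23.2 12.5] axial -7.3 3.7 11.8 14.7083
0 False [-4.  23.2 12.4] axial -11.2 4.6 13.3 14.9583
1 False [-3.9 23.1 12.3] axial -14.2 5.4 17.3 15.2083
2 False [-3.9 23.1 12.2] axial -18.3 6.2 20.1 15.4583
[-3.9 23.1 12.3] -17.796711125211765 19.132500245223905
```

View pics/w7.png

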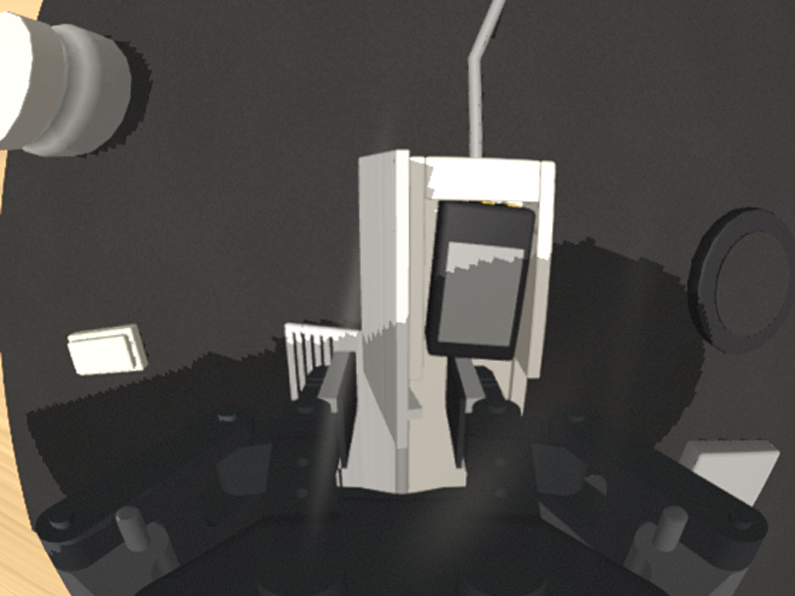

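Firm contact at TCP x=-3.9. That puts the battery rear at 7 mm, exactly the home position, and it touches the back stop with slight residual skew. Next I draw back with the flap held, then rise slowly to let it shut.

Run:
```python
from h import *
manip.move_l(B(-6,23.5,12.8),v=15)
manip.move_l(B(-60,23.5,12.8),v=50); st=manip.state();print(inbay(st["eef_pos"]),st["ft_force"].round(1))
im=snapshot("wrist")
manip.move_l(B(-60,23.5,58),v=35)
manip.move_l(B(-60,23.5,130),v=100); manip.dwell(.5)
st=manip.state();print(inbay(st["eef_pos"]),st["ft_force"].round(1),st["clock"])
im2=snapshot("wrist")
cv2.imwrite("pics/w8.png",cv2.resize(np.hstack([im,im2])[:,:,::-1],(800,300),interpolation=cv2.INTER_AREA))
```

```text
[-60.3  23.5  12.6] [-0.   1.   4.5]
[-60.   23.5 129.9] [-0.8 -0.6  0.5] 20.6833
```

View pics/w8.png

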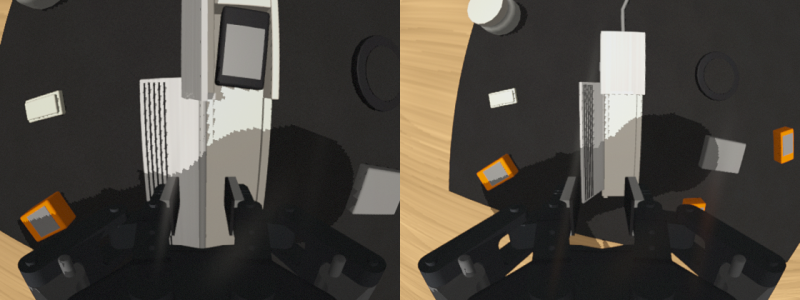

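The left half shows the battery still home inside the bay after the withdrawal (rear edge at about (240,87), inside the doorway at row 97). The right half shows the flap shut over it, the lane empty, the bystanders in place and the gripper clear. Handing in.

```bash
python3 -c "
from workcell import *
print(hand_in())"
```

```text
the job is handed in; nothing more can be done
None
```

I loaded the battery into the charging bay and handed the job in at about 21 s on the robot's clock, well under the 45 s limit. The interface gave no verdict.

- **Flap:** I pressed the thumb plate straight down beside the open lane until it reached its end stop, and held it there while the same gripper's other finger pushed the battery in.
- **Battery:** I pushed until firm resistance (about 18 N). The finger stopped at bay x=-3.9 mm, so the battery's rear face was at about 7 mm, which is the fully home position. It has a slight skew of about 0.05 rad, judged by eye from the picture; the limit is 0.2 rad.
- **Withdrawal:** I drew the finger back with the flap still held, and a picture showed the battery still inside. After I lifted the hand clear, the last picture showed the flap shut, the lane empty, the bystanders in view where they had been, and no force on the tool.

- **Early stops:** two motions stopped early on force transients, one at first touch of the plate and one at the start of the push. I carried on with a higher stop threshold.
- **Not measured:** the flap angle and the battery's final position under the shut flap were judged from pictures and finger position only.

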